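# Hold a bauble ready for painting

## Robot

A 6-joint arm with a two-finger parallel gripper is mounted at the origin on the work surface. World frame = base frame: x ahead of the robot, y to its left, z up, the work surface at z = 0. Lengths are in m, angles in degrees, forces in N, time in s.
With the tool pointing down it reaches from about 0.275 to 0.75 m from the base axis. Payload 10.2 kg.
Tool frame: the origin (TCP) lies between the finger pads; the fingertips stand 19 mm ahead of it and the grasp point (between the pads) is the TCP; z points along the fingers, y is the line along which they close (so a half turn about z gives the same grasp; the last joint's range is limited). The gripper opens to 88 mm and grips with 3 to 60 N. Pads are 18 mm wide; open, the fingers measure 123 mm over their backs; the gripper's body (75 mm by 187 mm) begins 45 mm behind the grasp point.
Start: joints at [57.216, 17.928, 85.812, -0, 76.261, -12.8], TCP at [0.179, 0.493, 0.258] pointing down, gripper open.
Joint ranges: [-168.41, 168.41], [-55.51, 124.54], [10.69, 146.95], [-70.63, 250.63], [1, 178], [-165.06, 165.06]. Speed limits (degrees/s): [136.94, 136.94, 172.46, 180, 180, 180].

## Interface

Orientations are given as [roll, pitch, yaw] about the fixed x, y, z axes, in that order (R = Rz(yaw) Ry(pitch) Rx(roll)).
In Python, from plant import telemetry, snapshot, get_calibration, manip gives the robot as it stands.
- The arm moves only by the tool arm_command, never from a script. Its argument "series" is text: rows parted by semicolons, each of 7 numbers parted by spaces: the shift along the tool's x, y, z in cm, then the turn, a rotation vector about the tool's x, y, z in rad, then the opening, from -1 (shut) to 1 (fully open). In form: dx dy dz wx wy wz claw; .... A call has 1 to 12 rows; each row shifts and turns the commanded pose from where the row before left it, along the tool's axes as they then stand; what a row does not reach is not made up. A row lasts 1/10 s, in which the tool goes at most 50 mm and 8.59 degrees, less where a joint would pass 70% of its speed; a pose out of reach is approached as far as the arm can. A call is refused whole if a number of a shift passes 5 or a number of a turn 0.15, either way. A call with a gripper value outside its range is refused whole. The fingers move at their own pace and stop on an object; "force" is the grip in N (left out, the last holds). Time passes only in rows, so rows that do not move let the fingers close. It gives the time, the measured TCP pose, the force, the opening and the grip force at its end, in the units of the state.
- telemetry.read_state(): the state, without advancing time (a new reading comes with each control period).
- snapshot(name): name is "scene" or "top"; returns the picture (480x640x3 uint8, red, green, blue); there is no depth.
- get_calibration(name): a dict with "camera_matrix" (3x3 intrinsics, pixels), "view" (4x4, takes a point from world to camera coordinates). Camera axes: x right, y down, z forward; pixel columns grow to the right and rows downward; lengths in m; the calibration is good to about 2 mm. A picture is of the moment at which its call begins. get_calibration takes no time and is no camera call.
- manip.finish_job(): hands the job in; it is judged then, once.
The state is a dict: "time_s": time; "joints": joint angles; "joint_velocities": joint speeds; "joint_efforts": joint torques, N m; "ee_pos": TCP position; "tool_rot": TCP orientation; "force": force on the tool from outside, world axes, zero at the start; "torque": the same for the moment, N m; "gripper_width": finger opening in m; "grasp_force": force on a finger pad.
Only numpy, scipy, OpenCV 4.12 (cv2) and the standard library are available. Lean on these libraries where they do the work, as an engineer would, in place of code of your own. Each camera call takes 0.05 s, during which the arm holds its last target. There are 200 camera calls.

## Task

The plain gold bauble is the next to be painted. Take it by its bare wooden stick, draw it straight out of its hole in the drying rail, and hold it over the middle of the empty black tray, well clear above it, with the stick slanting and the ball hanging below your grip, pointing down at about 35 degrees below level, so that the decorator can paint its crown; finish while you are still holding it there, still, by the stick. The lacquer marks easily, so let nothing touch the ball, and leave the other baubles, the tray, the paint jar and its lid where they are.

Things in the scene. Friction and masses are not known exactly. Their poses are not given: they have to be found in the camera images.
- gold: Gold bauble on a round beech stick 12 mm thick; 40 g. Origin on the stick's axis, mid-way along its 100 mm bare part (rail face to ball): grip here, about 140 mm above the table at the start. z runs along the stick to the ball, at first out of the rail and 12 to 15 deg upward. Ball centre 82 mm along +z; foot 109 mm along -z, almost 60 mm deep in the hole with 1.3 mm play all round; it slides out freely.
- gold_ball: The plain gold ball itself, 64 mm across, freshly lacquered, fixed on the end of the stick. Origin at its centre, z axis along the stick away from the foot. It must touch nothing.
- rail: Fixed drying rail, z up: timber bar 430 mm long (along y) on cheeks (overall 450 mm) and a baseboard 150 mm deep. Origin: centre of the base's underside. Its face looks to -x, tipped up 15 deg; 4 holes 14.6 mm wide, 60 mm deep, square to it: straight out is (-0.966, 0, 0.259). Mouths at x -35, z 130, y -165, -55, 55, 165 mm; three hold baubles. The bar's top is 160 mm above the table.
- tray: The empty black plastic tray, loose, 316 mm by 226 mm over the rim, 51 mm high. Origin at the centre of its underside, z up, x along its long side. The floor inside is 270 mm by 180 mm, the walls flare outward.
- silver: Bystander: silver bauble with white dots on a stick in the same rail, same sizes and origin as the gold one.
- green: Bystander: green bauble with a brass band on a stick in the same rail, same sizes and origin as the gold one.
- paint_jar: Bystander: jar of green paint, 62 mm wide, 85 mm high, at the back. Origin at the centre of its underside.
- jar_lid: Bystander: brass-coloured jar lid, 66 mm wide, 12 mm high, lying at the back. Origin at the centre of its underside.
Things that resemble listed ones, but are neither listed nor needed, are in the scene too. What is shaped like the gold but orange is not meant.

How it is judged (in metres and radians):
On the way:
1. the gold bauble is drawn out of the rail and held by its stick (x of gold in the frame of rail below -0.142 m and contact force between the fingers and gold above 0.5 N and contact force between gold and rail below 0.05 N), for 0.2 s.
At the end, for the whole second after the job is handed in: Held still by the stick, nothing else touching the bauble; the ball's centre within 110 mm (along) and 70 mm (across) of the tray's middle and over 100 mm above the table, the grip point over 130 mm; the stick slants ball-down, 18 to 61 degrees below level (x of gold_ball in the frame of tray between -0.11 and 0.11 m and y of gold_ball in the frame of tray between -0.07 and 0.07 m and height (world z) of gold_ball above 0.1 m and height (world z) of gold above 0.13 m and angle between gold_ball's own z axis and vertical between 1.88 and 2.65 rad and contact force between the fingers and gold above 0.5 N and contact force between gold and rail below 0.05 N and contact force between gold and tray below 0.05 N and contact force between gold_ball and anything else below 0.05 N and linear speed of gold_ball below 0.03 m/s and angular speed of gold below 0.3 rad/s); the arm keeps its last pose, push and grip.
It fails at once if something touches the gold ball (contact force between gold_ball and anything else above 0.3 N).
It fails at once if another bauble is disturbed (distance of any of silver, green from where it was at the start of the episode above 0.015 m).
It fails at once if the black tray is moved (distance of tray from where it was at the start of the episode above 0.015 m).
It fails at once if the paint jar or its lid is disturbed (distance of any of paint_jar, jar_lid from where it was at the start of the episode above 0.015 m).
It also fails if it takes over 40 s, if anything falls off the work surface, if the arm or the gripper's body presses on something with over 40 N, if the wrist force passes 120 N, or if a joint passes its speed limit or range.

## Working session

There is one attempt and no reset: what is moved stays moved. The work goes in short steps, Python scripts to look and compute and a tool call to move; the robot and the scene stay as the last step left them, time stands still between calls to the robot, and variables do not carry over. Pictures are saved under pics/ and viewed, at most 10 in all, crops included, and the job is handed in when it is done.

Besides the shell and the picture viewer there is one more tool, called after ">>>" by a JSON object that holds its "api" and its "payload". arm_command: Moves the arm, as the interface text tells. Its arguments: {"type":"object","properties":{"series":{"type":"string"},"force":{"type":"number"}},"required":["series"]}

```bash
mkdir -p pics; python3 - <<'E'
from plant import telemetry, snapshot, get_calibration
import cv2,numpy as np
for n in("scene","top"):
    cv2.imwrite(f"pics/{n}0.png",snapshot(n)[:,:,::-1]); c=get_calibration(n); print(n,np.round(c["camera_matrix"],1).tolist(),np.round(c["view"],4).tolist())
print(telemetry.read_state())
E
```

```text
scene [[597.8, 0.0, 317.0], [0.0, 597.8, 239.6], [0.0, 0.0, 1.0]] [[0.7341, 0.6788, -0.0172, -0.4069], [0.4911, -0.5483, -0.6769, -0.1579], [-0.4689, 0.4884, -0.7359, 1.6621], [0.0, 0.0, 0.0, 1.0]]
top [[445.0, 0.0, 315.6], [0.0, 445.0, 241.3], [0.0, 0.0, 1.0]] [[0.0087, -0.9997, 0.0211, -0.0071], [-0.995, -0.0107, -0.0994, 0.5342], [0.0996, -0.0201, -0.9948, 1.0618], [0.0, 0.0, 0.0, 1.0]]
{'time_s': 0.1, 'joints': array([ 5.72158403e+01,  1.79541039e+01,  8.58466456e+01,  3.42156154e-04,
        7.62626539e+01, -1.27992530e+01]), 'joint_velocities': array([-0.09089077,  0.00785933,  0.01106329, -0.03461572,  0.00811591,
       -0.13035279]), 'joint_efforts': array([ 1.58943072e-03, -4.02814972e+01, -2.52648318e+01,  6.95482269e-02,
        3.42247146e-02, -5.89731690e-05]), 'ee_pos': array([0.17932989, 0.49322036, 0.25725714]), 'tool_rot': array([-1.79938246e+02, -1.43701562e-02,  1.60015004e+02]), 'force': array([-0.17841444, -0.01779021, -0.44992643]), 'torque': array([0.02581961, 0.01206163, 0.0115788 ]), 'grasp_force': 0.0, 'gripper_width': 0.08866819749508474}
```

View pics/scene0.png

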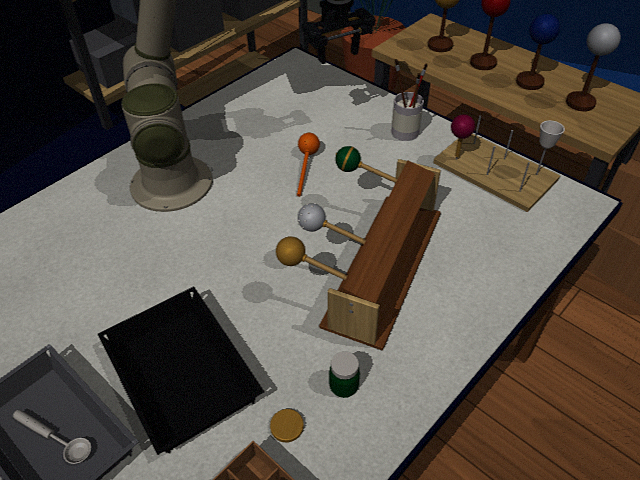

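View pics/top0.png

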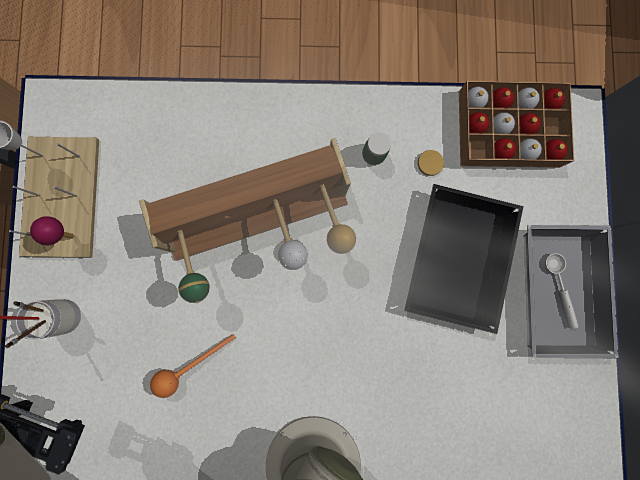

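Gold candidates: 
- the gold bauble in the rail, top (341,238), scene (291,251)
- the orange lookalike on the table, top (165,383), scene (309,144)
- the brass lid, top (431,162)
- silver, top (293,254), and green, top (194,288)
- a gold ball on a stand in the background, scene (447,3)

I choose the one in the rail. The black tray is at top (460,258); the grey tray with the ladle is a decoy. One close crop comes next.

```bash
python3 - <<'E'
import cv2,numpy as np
a=cv2.imread("pics/scene0.png")[225:305,260:360]; b=cv2.imread("pics/top0.png")[175:275,300:400]
a=cv2.resize(a,None,fx=4,fy=4,interpolation=cv2.INTER_CUBIC); b=cv2.resize(b,None,fx=4,fy=4,interpolation=cv2.INTER_CUBIC)
o=np.zeros((400,800,3),np.uint8); o[:320,:400]=a; o[:,400:]=b
cv2.imwrite("pics/crop.png",o)
E
```

```text
(no output)
```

View pics/crop.png

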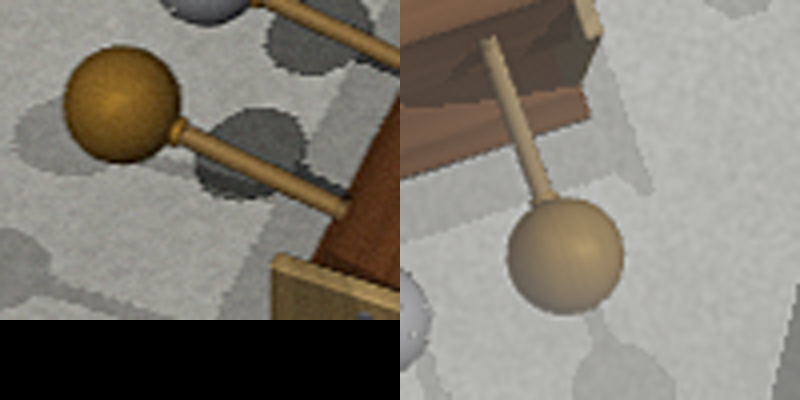

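The crop shows a plain gold ball on a bare beech stick. In the scene view the ball is at (290.1,250.6) and the stick mouth at (345.9,277.1). In the top view they are at (341.1,238.6) and (322.1,184.9).

```bash
cat > h.py <<'E'
import cv2,numpy as np
from plant import get_calibration
C={n:get_calibration(n) for n in("scene","top")}
P={n:np.array(c["camera_matrix"])@np.array(c["view"])[:3] for n,c in C.items()}
def tri(s,t):
    X=cv2.triangulatePoints(P["scene"],P["top"],np.float64(s).reshape(2,1),np.float64(t).reshape(2,1)).ravel(); return X[:3]/X[3]
def onz(n,p,z):
    M=P[n]; H=np.c_[M[:,0],M[:,1],M[:,2]*z+M[:,3]]; q=np.linalg.solve(H,[*p,1]); return q[:2]/q[2]
def proj(n,X): q=P[n]@[*X,1]; return q[:2]/q[2]
E
python3 - <<'E'
from h import *
b=tri((290.1,250.6),(341.1,238.6)); m=tri((345.9,277.1),(322.1,184.9)); d=b-m
print("ball",b,proj("top",b),proj("scene",b),"mouth",m,proj("top",m),"len",np.linalg.norm(d),d/np.linalg.norm(d), "yaw",np.degrees(np.arctan2(d[1],d[0])),"el",np.degrees(np.arcsin(d[2]/np.linalg.norm(d))))
for nm,s,t in(("silver",(312,217.5),(293,254)),("green",(348,159),(194,288))): print(nm,tri(s,t))
c=[onz("top",p,.051) for p in((435,186),(522,207),(497,332),(406,319))]
print(c,np.mean(c,0),[np.linalg.norm(c[i]-c[i-1]) for i in range(4)])
c=[onz("scene",p,.051) for p in((99,334),(194,290),(270,390),(166,450))]
print(c,np.mean(c,0),[np.linalg.norm(c[i]-c[i-1]) for i in range(4)])
# rail top-bar front/back ends
for p in((151,237),(348,182),(147,202),(333,143)): print(onz("top",p,.16))
E
```

```text
ball [ 0.52835728 -0.05321048  0.15849464] [340.70188482 238.24176606] [289.80128718 250.62825354] mouth [ 0.65101354 -0.01263436  0.13309417] [321.86012785 184.68020507] len 0.1316668673020299 [-0.93156514 -0.30817254  0.19291466] yaw -161.69518619300524 el 11.122929623572356
silver [0.49467103 0.05036928 0.15770878]
green [0.4206649  0.25941517 0.15559124]
[array([ 0.67039817, -0.29104651]), array([ 0.62123766, -0.50310153]), array([ 0.32112512, -0.43207516]), array([ 0.34993891, -0.21639578])] [ 0.49067497 -0.36065475] [np.float64(0.3290393087893736), np.float64(0.21767886514239318), np.float64(0.3084027906034636), np.float64(0.21759556372105557)]
[array([ 0.32189307, -0.4270112 ]), array([ 0.38008566, -0.21666971]), array([ 0.68424092, -0.27471282]), array([ 0.63024414, -0.48689225])] [ 0.50411595 -0.35132149] [np.float64(0.3141116339064552), np.float64(0.21824280178193087), np.float64(0.30964403246464123), np.float64(0.21894237690774074)]
[0.52643476 0.35158027]
[ 0.65151992 -0.06863012]
[0.60188687 0.36351344]
[ 0.7382741  -0.03552252]
```

```bash
python3 - <<'E'
from h import *
b=np.array([.5283,-.0532,.1585]); u=np.array([-.9483,-.3173,0]); v=np.array([-.3173,.9483,0])
g=b-.082*(np.cos(np.radians(12.5))*u+[0,0,np.sin(np.radians(12.5))]); print("g",g)
for s,t in(((329.3,289.2),(349.3,183.5)),((379,303),(332.5,141.5))):
    X=tri(s,t); print(X,"out",(X-g)@u,"lat",(X-g)@v,proj("top",X))
E
```

```text
g [ 0.60421736 -0.02779814  0.14075195]
[ 0.65349616 -0.06982798  0.14839091] out -0.033395017716979204 lat -0.05549306022928677 [348.0511674  182.34927758]
[ 0.74947912 -0.03078868  0.14863185] out -0.13680282427728122 lat -0.048927474486140876 [330.5898342  139.69564481]
```

>>> {"api": "arm_command", "payload": {"series": "0 0 -1 0 0 0.145 0; 0 0 -1 0 0 0.145 0; 0 0 -1 0 0 0.145 0; 0 0 -1 0 0 0.145 0; 0 0 -1 0 0 0.145 0; 0 0 -1 0 0 0.145 0; 0 0 0 0 0 0.145 0; 0 0 0 0 0 0.145 0; 0 0 0 0 0 0.145 0; 0 0 0 0 0 0.145 0; 0 0 0 0 0 0.145 0; 0 0 0 0 0 0.145 0"}}

```text
time_s: 1.3
ee_pos: [0.1794, 0.4933, 0.3174]
tool_rot: [-180.0, 0.0, 60.0]
force: [-0.1, 0.1, -0.4]
gripper_width: 0.0439
grasp_force: 0.0
```

>>> {"api": "arm_command", "payload": {"series": "0 0 0 0 0 0.145 0; 0 0 0 0 0 0.145 0; 0 0 0 0 0 0.145 0; 0 0 0 0 0 0.145 0; 0 0 0 0 0 0.145 0; 0 0 0 0 0 0 0; 0 0 0 0 0 0 0"}}

```text
time_s: 2.0
ee_pos: [0.1794, 0.4934, 0.3175]
tool_rot: [180.0, 0.0, 19.0]
force: [-0.3, 0.6, 0.6]
gripper_width: 0.0439
grasp_force: 0.0
```

>>> {"api": "arm_command", "payload": {"series": "0.8 2 0 0 0 0 0; 1.6 3.8 0 0 0 0 0; 1.6 3.8 0 0 0 0 0; 1.6 3.8 0 0 0 0 0; 1.6 3.8 0 0 0 0 0; 1.6 3.8 0 0 0 0 0; 1.6 3.8 0 0 0 0 0; 1.6 3.8 0 0 0 0 0; 1.6 3.8 0 0 0 0 0; 1.6 3.8 0 0 0 0 0; 1.6 3.8 0 0 0 0 0; 1.6 3.8 0 0 0 0 0"}}

```text
time_s: 3.2
ee_pos: [0.4956, 0.1364, 0.3177]
tool_rot: [-180.0, -0.0, 19.0]
force: [0.9, 1.6, -0.6]
gripper_width: 0.0445
grasp_force: 0.0
```

>>> {"api": "arm_command", "payload": {"series": "1.6 3.8 0 0 0 0 0; 1.6 3.8 0 0 0 0 0; 1.6 3.8 0 0 0 0 0; 1.6 3.8 0 0 0 0 0; 1.0 4 0 0 0 0 0; 0.5 2 0 0 0 0 0; 0 0 0 0 -0.07 0 0; 0 0 0 0 -0.07 0 0; 0 0 0 0 -0.07 0 0; 0 0 0 0 0 0 0; 0 0 0 0 0 0 0"}}

```text
time_s: 4.3
ee_pos: [0.6379, -0.0372, 0.3173]
tool_rot: [-180.0, 12.0, 18.9]
force: [-0.5, 0.0, 0.0]
gripper_width: 0.0442
grasp_force: 0.0
```

```bash
cat >> h.py <<'E'
from scipy.spatial.transform import Rotation as Ro
from plant import telemetry
def rel(p):
    s=telemetry.read_state(); R=Ro.from_euler('xyz',s["tool_rot"],degrees=True).as_matrix()
    print("shift cm in tool axes",np.round(100*R.T@(np.array(p)-s["ee_pos"]),2),"tool x",R[:,0].round(3),"z",R[:,2].round(3),"joints",s["joints"].round(1)); return R
E
python3 - <<'E'
from h import *
rel((.6042,-.0278,.1408))
E
```

```text
shift cm in tool axes [ 0.84 -1.97 17.86] tool x [ 0.926  0.317 -0.207] z [-0.196 -0.067 -0.978] joints [-11.6  38.6  46.3  -6.2 105.4  58.3]
```

>>> {"api": "arm_command", "payload": {"series": "0.4 -1 1 0 0 0 0; 0.4 -1 2 0 0 0 0; 0 0 2.5 0 0 0 0; 0 0 2.5 0 0 0 0; 0 0 2 0 0 0 0; 0 0 1.5 0 0 0 0; 0 0 0 0 0 0 0; 0 0 0 0 0 0 0"}}

```text
time_s: 5.1
ee_pos: [0.6161, -0.0237, 0.2046]
tool_rot: [180.0, 11.9, 18.8]
force: [0.2, 0.2, 1.9]
gripper_width: 0.0442
grasp_force: 0.0
```

```bash
python3 - <<'E'
from h import *
from plant import snapshot
R=rel((.6042,-.0278,.1408))
a=snapshot("scene")[180:320,240:400,::-1]; b=snapshot("top")[140:280,260:420,::-1]
cv2.imwrite("pics/near.png",np.hstack([cv2.resize(i,(400,350),interpolation=cv2.INTER_CUBIC) for i in(a,b)]))
E
```

```text
shift cm in tool axes [0.09 0.   6.5 ] tool x [ 0.926  0.315 -0.207] z [-0.196 -0.067 -0.978] joints [-10.9  37.9  63.9  -5.9  88.6  61. ]
```

View pics/near.png

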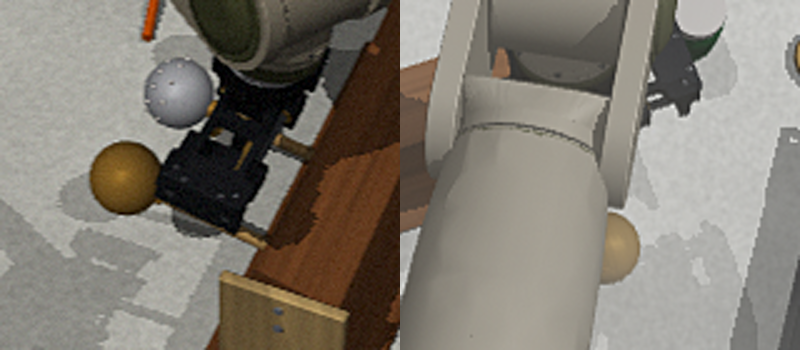

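The scene view shows the gripper straddling the stick, with the gold ball at crop (125,177) clear of it. The top view is blocked by the arm. I continue the descent.

>>> {"api": "arm_command", "payload": {"series": "0.1 0 1 0 0 0 0; 0 0 1.2 0 0 0 0; 0 0 1.2 0 0 0 0; 0 0 1.2 0 0 0 0; 0 0 1 0 0 0 0; 0 0 0.5 0 0 0 0; 0 0 0 0 0 0 0; 0 0 0 0 0 0 0"}}

```text
time_s: 6.0
ee_pos: [0.6051, -0.0274, 0.144]
tool_rot: [180.0, 12.0, 18.8]
force: [0.2, 0.3, 0.6]
gripper_width: 0.0441
grasp_force: 0.0
```

```bash
python3 - <<'E'
from h import *
from plant import snapshot
R=rel((.6042,-.0278,.1408))
a=snapshot("scene")[200:310,260:370,::-1]
cv2.imwrite("pics/near2.png",cv2.resize(a,(600,600),interpolation=cv2.INTER_CUBIC))
E
```

```text
shift cm in tool axes [-0.03  0.01  0.34] tool x [ 0.926  0.315 -0.208] z [-0.197 -0.067 -0.978] joints [-11.4  39.5  70.4  -6.1  80.6  61.4]
```

View pics/near2.png

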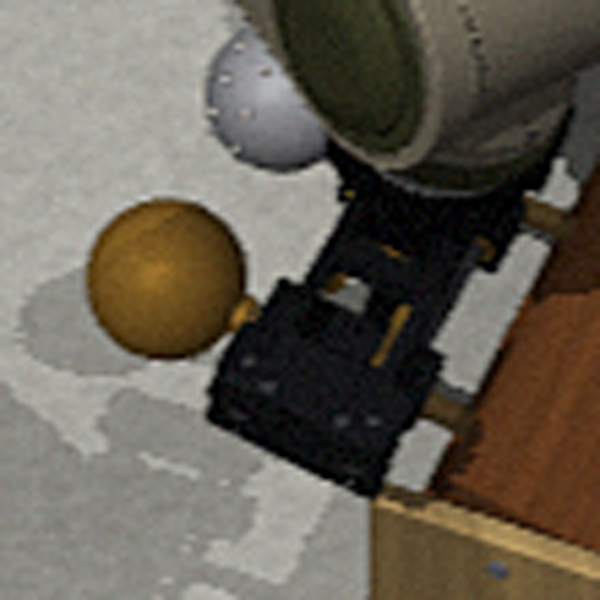

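The gripper sits on the stick between ball and rail, with gaps on both sides. I close it.

>>> {"api": "arm_command", "payload": {"series": "0 0 0 0 0 0 -0.5; 0 0 0 0 0 0 -0.6; 0 0 0 0 0 0 -0.7; 0 0 0 0 0 0 -1; 0 0 0 0 0 0 -1; 0 0 0 0 0 0 -1; 0 0 0 0 0 0 -1; 0 0 0 0 0 0 -1", "force": 20}}

```text
time_s: 6.85
ee_pos: [0.6048, -0.0273, 0.1437]
tool_rot: [-180.0, 12.0, 18.8]
force: [-0.5, 1.0, -0.4]
gripper_width: 0.0114
grasp_force: 20.0
```

>>> {"api": "arm_command", "payload": {"series": "-0.5 0 -0.02 0 0 0 -1; -0.8 0 -0.04 0 0 0 -1; -0.8 0 -0.04 0 0 0 -1; -0.8 0 -0.04 0 0 0 -1; -0.8 0 -0.04 0 0 0 -1; -0.8 0 -0.04 0 0 0 -1"}}

```text
time_s: 7.45
ee_pos: [0.5629, -0.0417, 0.1555]
tool_rot: [180.0, 12.0, 18.8]
force: [0.7, 0.5, -0.2]
gripper_width: 0.0111
grasp_force: 20.0
```

>>> {"api": "arm_command", "payload": {"series": "-0.8 0 -0.04 0 0 0 -1; -0.8 0 -0.04 0 0 0 -1; -0.8 0 -0.04 0 0 0 -1; -0.8 0 -0.04 0 0 0 -1; -0.8 0 -0.04 0 0 0 -1; -0.8 0 -0.04 0 0 0 -1; -0.5 0 0 0 0 0 -1; 0 0 0 0 0 0 -1; 0 0 0 0 0 0 -1; 0 0 0 0 0 0 -1"}}

```text
time_s: 8.45
ee_pos: [0.5152, -0.0579, 0.1685]
tool_rot: [-180.0, 12.0, 18.8]
force: [-0.3, -0.4, -0.3]
gripper_width: 0.0111
grasp_force: 20.0
```

```bash
python3 - <<'E'
from h import *
from plant import snapshot
a=snapshot("scene")[170:330,220:400,::-1]
cv2.imwrite("pics/out.png",cv2.resize(a,(675,600),interpolation=cv2.INTER_CUBIC))
E
```

```text
(no output)
```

View pics/out.png

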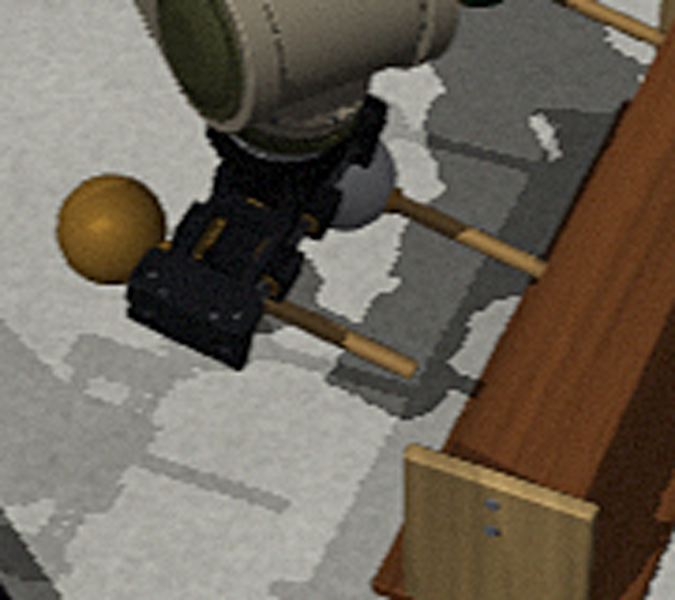

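The bauble is fully out: the foot is visible at crop (410,370), well short of the rail, and silver is undisturbed. Next I lift it and tilt the ball down.

>>> {"api": "arm_command", "payload": {"series": "-0.2 0 -1 0 0 0 -1; -0.4 0 -2 0 0 0 -1; -0.4 0 -2 0 0 0 -1; -0.4 0 -2 0 0 0 -1; -0.4 0 -2 0 0 0 -1; -0.4 0 -2 0 0 0 -1; -0.2 0 -1 0 0 0 -1; 0 0 0 0 0 0 -1"}}

```text
time_s: 9.3
ee_pos: [0.5168, -0.0575, 0.2923]
tool_rot: [179.9, 11.9, 18.8]
force: [0.1, 0.0, -1.0]
gripper_width: 0.0108
grasp_force: 20.0
```

>>> {"api": "arm_command", "payload": {"series": "0 0 0 0 0.05 0 -1; 0 0 0 0 0.1 0 -1; 0 0 0 0 0.1 0 -1; 0 0 0 0 0.1 0 -1; 0 0 0 0 0.1 0 -1; 0 0 0 0 0.1 0 -1; 0 0 0 0 0.1 0 -1; 0 0 0 0 0.1 0 -1; 0 0 0 0 0.07 0 -1; 0 0 0 0 0 0 -1; 0 0 0 0 0 0 -1"}}

```text
time_s: 10.4
ee_pos: [0.5163, -0.0575, 0.2906]
tool_rot: [-180.0, -34.8, 18.7]
force: [0.0, 0.7, -0.3]
gripper_width: 0.0112
grasp_force: 20.0
```

```bash
python3 - <<'E'
from h import *
rel((.561,-.335,.25))
E
```

```text
shift cm in tool axes [-6.16 27.71  0.64] tool x [0.778 0.264 0.571] z [ 0.54   0.184 -0.821] joints [-30.9   2.9 105.2  33.2  52.6  24.3]
```

>>> {"api": "arm_command", "payload": {"series": "-0.2 1 0 0 0 0 -1; -0.5 2 0 0 0 0 -1; -0.5 2.5 0 0 0 0 -1; -0.5 2.5 0 0 0 0 -1; -0.5 2.5 0.1 0 0 0 -1; -0.5 2.5 0.1 0 0 0 -1; -0.5 2.5 0.1 0 0 0 -1; -0.6 2.5 0.1 0 0 0 -1; -0.6 2.5 0.1 0 0 0 -1; -0.6 2.5 0.1 0 0 0 -1; -0.6 2.5 0 0 0 0 -1; -0.5 2 0 0 0 0 -1"}}

```text
time_s: 11.6
ee_pos: [0.5611, -0.3347, 0.2502]
tool_rot: [-180.0, -34.9, 18.7]
force: [0.2, -0.5, -0.0]
gripper_width: 0.0111
grasp_force: 20.0
```

>>> {"api": "arm_command", "payload": {"series": "0 0.2 0 0 0 0 -1; 0 0 0 0 0 0 -1; 0 0 0 0 0 0 -1; 0 0 0 0 0 0 -1; 0 0 0 0 0 0 -1; 0 0 0 0 0 0 -1"}}

```text
time_s: 12.2
ee_pos: [0.5617, -0.3343, 0.2514]
tool_rot: [180.0, -35.0, 18.8]
force: [-0.6, -0.1, -0.8]
gripper_width: 0.011
grasp_force: 20.0
```

```bash
python3 - <<'E'
from h import *
from plant import snapshot
R=rel((.561,-.335,.25)); s=telemetry.read_state(); b=s["ee_pos"]-.082*R[:,0]+.0035*R[:,2]; print("ball",b,proj("scene",b),proj("top",b))
a=[cv2.resize(snapshot(n)[:,:,::-1],(400,300)) for n in("scene","top")]
z=cv2.resize(snapshot("scene")[240:420,80:320,::-1],(400,300)); z2=cv2.resize(snapshot("top")[160:340,340:580,::-1],(400,300))
cv2.imwrite("pics/end.png",np.vstack([np.hstack(a),np.hstack([z,z2])]))
E
```

```text
shift cm in tool axes [-0.15  0.05  0.07] tool x [0.776 0.264 0.573] z [ 0.542  0.184 -0.82 ] joints [-52.3  26.7  80.5  36.7  65.2   5.3]
ball [ 0.49993685 -0.35532456  0.20154443] [163.16125168 318.53887315] [488.47933853 251.30897712]
```

View pics/end.png

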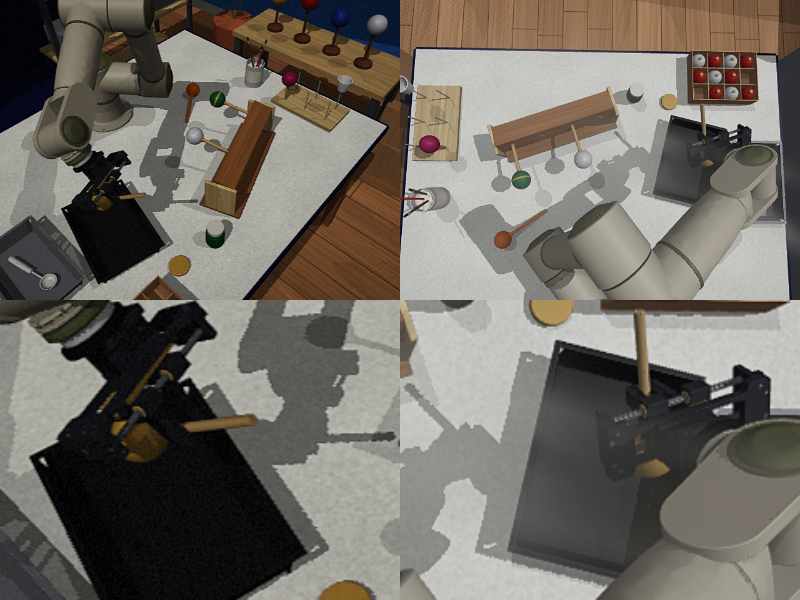

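The ball shows at scene-zoom (140,138), where the 35° pose predicts (138,131). That puts it over the tray's middle, about 0.20 m up, with the stick firmly held, nothing else touching it, and the bystanders in place.

```bash
python3 -c "
from plant import manip
print(manip.finish_job())"
```

```text
the job is handed in; nothing more can be done
None
```

I drew the gold bauble out of the rail by its stick and handed the job in with it held still over the middle of the black tray. The ball hangs about 35° below level and about 0.20 m above the table; the hand-in gave no verdict.

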